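# Clear the charging deck and latch the sliding guard

## Task

Someone left a clamp head lying on the grid of the small reactor's charging deck: first lift it off and set it down in the white tray. Then slide the clear guard over the grid, pushing its handle against the buffers without slamming or forcing it, until the latch clicks and the guard stays fully shut when you let go. Leave the bottle, the jar and the spanner alone.

Things in the scene. Friction and masses are not known exactly. Their poses are not given: they have to be found in the camera images.
- reactor: Small bench reactor: two green plates on steel columns, a glass vessel between. Origin at the centre of its foot, on the table; z up, y is the way the guard slides shut. Its upper plate (deck), top at 120 mm, spans x -100 to 100, y -240 to 215 mm, with a flush 100 mm square steel grid centred at x 0, y 45. Guard rails 20 mm high along y at x = -84 and 84, 12 mm wide.
- guard (a joint): Slide of the guard, m: 0 open, growing as it shuts (reactor's +y). Rail friction 1 N. Latched value 0.166 to 0.208, different in each set-up and not measured: feel for it. Push needed rises over the last 20 mm to about 12 N, drops suddenly by 5 N or more at the click; a hard stop follows 3 mm later. Let go unlatched, it springs back some 18 mm; latched, it stays within 4 mm.
- guard_handle (a point): Centre of the guard's black bridge handle: a bar 110 mm long along the reactor's x, 14 x 14 mm in section, 53 mm above the deck; 31 mm free under it, 84 mm between its end posts. Axes as the reactor's. Moves with the guard: at joint 0 it is at reactor x 0, y -140 mm. The guard's clear plate in its aluminium frame, 150 x 170 mm, centred below it, lies 10 to 24 mm above the deck.
- catch: Steel catch at the deck's shut end (156 x 72 mm bracket, 42 mm high, plunger knob to 64 mm above the deck), origin at the bracket's centre on the deck's top, reactor y 177. Its block, with sprung roller and two rubber spring buffers, is set anywhere in slots along y within 20 mm of the middle; this origin does not tell where. The guard must not be pressed against it with more than 22 N.
- clamp_mid (a point): Centre of the loose clamp head: a plain dark steel block 32 mm (its x) x 36 mm (its y) x 30 mm high, slotted across its top, with a small thumbscrew on its +y side reaching 31 mm from the centre; about 0.12 kg. It lies upright, its underside 15 mm below this point. Grip it across its x, with the fingers on its two flat 36 mm faces.
- tray: White open tray, fixed, 150 mm (its x) x 170 mm (its y), 35 mm high, walls 4 mm, floor about 4 mm thick. Origin at the centre of its underside, on the table.
- bottle: Amber bottle, 64 mm diameter, 150 mm tall, standing; origin at the centre of its foot. Not to be touched.
- jar: Glass jar with a lid, 70 mm diameter, 85 mm tall, standing; origin at the centre of its foot. Not to be touched.
- wrench: Steel spanner, 160 mm long, lying flat along its x axis. Not to be touched.
- clamp: The same clamp head; its origin is at the centre of its underside.
Mind the look-alikes: they are no part of the job. Of the things shaped like the clamp, the dark steel one is meant.

How it is judged:
By the outcome, as a careful person would: the job done as asked, in the order asked, and still so for the second after the job is handed in, with the robot touching nothing.
It also fails if it takes over 72 s, if anything falls off the work surface, if the arm or the gripper's body presses on something with over 40 N, if the wrist force passes 120 N, or if a joint passes its speed limit or range.

## Robot

A 6-joint arm with a two-finger parallel gripper is mounted at the origin on the work surface. World frame = base frame: x ahead of the robot, y to its left, z up, the work surface at z = 0. Lengths are in mm, angles in degrees, forces in N, time in s.
With the tool pointing down it reaches from about 350 to 875 mm from the base axis. Payload 15.5 kg.
Tool frame: the origin (TCP) lies midway between the tips of the shut fingers; the grasp point (between the pads) lies 19 mm behind it; x points along the fingers, y is the direction in which the jaws open and shut, and the axes are right-handed (so a half turn about x gives the same grasp; the last joint's range is limited). The gripper opens to 85 mm and grips with 20 to 120 N. Pads are 22 mm wide; open, the fingers measure 114 mm over their backs; the gripper's body (76 mm by 85 mm) begins 54 mm behind the grasp point. The pads swing forward as they close: fully open they stand 13 mm farther back than shut.
Start: joints at [-82.305, 28.281, 77.091, -0, 74.628, -5.472], TCP at [142.365, -608.571, 231.277] pointing down, gripper open.
Joint ranges: [-166.48, 166.48], [-47.26, 123.95], [12.59, 153.08], [-70.14, 250.14], [6.76, 159.57], [-176.63, 176.63]. Speed limits (degrees/s): [108.29, 108.29, 147.25, 172.46, 172.46, 172.46].

## Interface

Orientations are given as [roll, pitch, yaw] about the fixed x, y, z axes, in that order (R = Rz(yaw) Ry(pitch) Rx(roll)).
In Python, from workcell import * gives the robot as it stands.
- The arm moves only by the tool servo_tool, never from a script. Its argument "deltas" is a list of rows, each a list of 7 numbers: the turn, a rotation vector about the world's x, y, z in degrees, then the shift along the world's x, y, z in mm, then the opening in per cent of the stroke, from 0 (shut) to 100 (fully open). In form: [[ax, ay, az, x, y, z, jaw], ...]. A call has 1 to 10 rows; each row shifts and turns the commanded pose from where the row before left it; what a row does not reach is not made up. A row lasts 1/12 s, in which the tool goes at most 41.7 mm and 7.16 degrees, less where a joint would pass 70% of its speed; a pose out of reach is approached as far as the arm can. A call with a gripper value outside its range is refused whole. The fingers move at their own pace and stop on an object; the grip force is fixed at half the most. Time passes only in rows, so rows that do not move let the fingers close. It gives the time, the measured TCP pose, the force and the opening at its end, in the units of the state.
- read_state(): the state, without advancing time (a new reading comes with each control period).
- capture(name): name is "scene" or "top"; returns a dict with "img" (400x640x3 uint8, blue, green, red), "z_map" (400x640 float32, mm along the optical axis (not along the pixel's ray), 0 where there is no reading), "fx", "fy", "cx", "cy" (pixels), "camera_from_world" (4x4, takes a point from world to camera coordinates). Camera axes: x right, y down, z forward; pixel columns grow to the right and rows downward; lengths in mm; the calibration is good to about 2 mm. A picture is of the moment at which its call begins.
- job_done(): hands the job in, once; it reports no verdict.
Trained networks look in a picture, given as the dict that the camera call returned (one of the last four; its "shot" number tells which), for a name from the list of things; names that differ only in an ending like _2 or _b are one class to them, and where a whole thing is asked for, a point or a joint stands for the part that bears it (a point fixed in the world has none). Each returns a list of dicts, best first, with "conf" (0 to 1); they miss things now and then, are a little off and sometimes report something else, mostly with a low value. They report only what shows in the picture. A call takes as long as a camera call. They do not tell look-alikes from the thing itself.
- recognise(picture, query): "at" ([row, column] in pixels, amid what is visible of it).
- trace(picture, query): "mask" (400x640 bool, what is visible of it) and "at" ([row, column] in pixels, amid what is visible of it).
- spot_point(picture, query): "at" ([row, column] in pixels: a listed point, or the origin of a listed thing).
The state is a dict: "t": time; "joint_pos": joint angles; "joint_velocities": joint speeds; "joint_efforts": joint torques, N m; "ee_pos": TCP position; "orientation": TCP orientation; "force": force on the tool from outside, world axes, zero at the start; "torque": the same for the moment, N m; "width": opening from 0.0 (shut) to 1.0 (fully open).
Only numpy, scipy, OpenCV 4.12 (cv2) and the standard library are available. Lean on these libraries where they do the work, as an engineer would, in place of code of your own. Each camera call takes 0.05 s, during which the arm holds its last target.

## Working session

There is one attempt and no reset: what is moved stays moved. The work goes in short steps, Python scripts to look and compute and a tool call to move; the robot and the scene stay as the last step left them, time stands still between calls to the robot, and variables do not carry over. Pictures are saved under pics/ and viewed, and the job is handed in when it is done.

Besides the shell and the picture viewer there is one more tool, called after ">>>" in YAML: its name, and indented under it one key for each argument. servo_tool: Moves the arm, as the interface text tells. Its arguments: {"type":"object","properties":{"deltas":{"type":"array"}},"required":["deltas"]}

```bash
mkdir -p pics; python3 - <<'E'
from workcell import *
import cv2,numpy as np,pickle
s=read_state();print({k:np.round(v,2) for k,v in s.items()})
for n in("scene","top"):
    p=capture(n);cv2.imwrite(f"pics/{n}0.png",p["img"]);pickle.dump(p,open(f"{n}0.pkl","wb"))
    print(n,p["fx"],p["cx"],p["cy"],np.round(p["camera_from_world"],3).tolist())
    for q in("clamp_mid","guard_handle","reactor","catch","tray","bottle","jar","wrench"):
        print(q,[(np.round(d["at"]).tolist(),round(d["conf"],2)) for d in spot_point(p,q)])
E
```

```text
{'t': np.float64(0.0), 'joint_pos': array([-82.3 ,  28.31,  77.13,  -0.  ,  74.63,  -5.47]), 'joint_velocities': array([ 0.01, -0.02,  0.  , -0.02, -0.05, -0.04]), 'joint_efforts': array([ 0.000e+00, -8.822e+01, -3.839e+01,  0.000e+00,  1.000e-02,
       -0.000e+00]), 'ee_pos': array([ 142.32, -608.19,  230.7 ]), 'orientation': array([-94.79,  89.93,  98.38]), 'force': array([ 0.35, -1.33, -0.27]), 'torque': array([-0.  , -0.  ,  0.01]), 'width': np.float64(1.0)}
scene 514.6175325455057 315.4458973964323 193.89356469089878 [[-0.811, 0.584, -0.02, 519.977], [0.413, 0.549, -0.727, -106.97], [-0.414, -0.598, -0.686, 1678.595], [0.0, 0.0, 0.0, 1.0]]
clamp_mid [([212.0, 331.0], 0.77), ([281.0, 278.0], 0.66)]
guard_handle [([174.0, 290.0], 0.64), ([212.0, 332.0], 0.28)]
reactor [([236.0, 318.0], 0.56)]
catch []
tray [([315.0, 462.0], 0.82)]
bottle [([164.0, 244.0], 0.57)]
jar [([344.0, 388.0], 0.8), ([212.0, 333.0], 0.59)]
wrench [([136.0, 302.0], 0.66)]
top 468.0254035289738 318.6051377456992 198.94084193950223 [[0.085, -0.996, -0.005, -85.17], [-0.974, -0.082, -0.211, 576.715], [0.21, 0.023, -0.977, 1328.501], [0.0, 0.0, 0.0, 1.0]]
clamp_mid [([185.0, 299.0], 0.75), ([137.0, 305.0], 0.73)]
guard_handle [([182.0, 362.0], 0.71)]
reactor [([196.0, 316.0], 0.81), ([204.0, 459.0], 0.31)]
catch []
tray [([226.0, 183.0], 0.92)]
bottle [([201.0, 458.0], 0.98), ([288.0, 454.0], 0.23)]
jar [([166.0, 206.0], 0.56)]
wrench [([286.0, 455.0], 0.73)]
```

View pics/scene0.png

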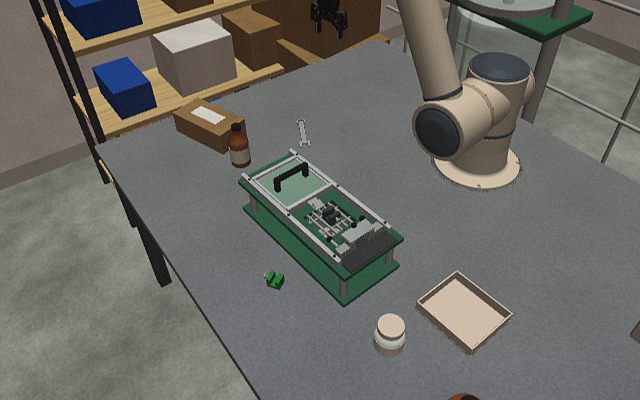

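View pics/top0.png

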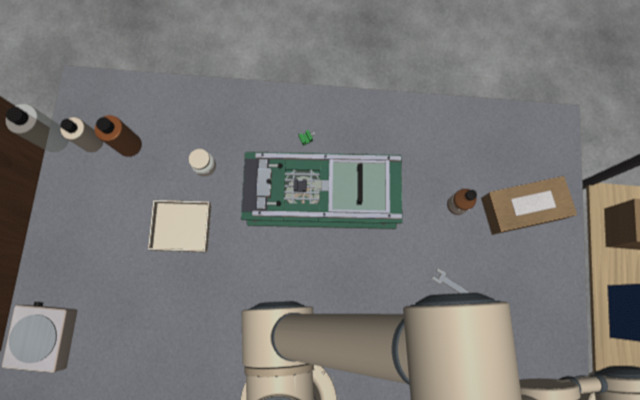

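```bash
python3 - <<'E'
import cv2,pickle
p=pickle.load(open("top0.pkl","rb"));cv2.imwrite("pics/topz.png",cv2.resize(p["img"][110:250,230:430],(800,560),interpolation=cv2.INTER_CUBIC))
p=pickle.load(open("scene0.pkl","rb"));cv2.imwrite("pics/scz.png",cv2.resize(p["img"][120:270,240:440],(800,600),interpolation=cv2.INTER_CUBIC))
E
```

```text
(no output)
```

View pics/topz.png

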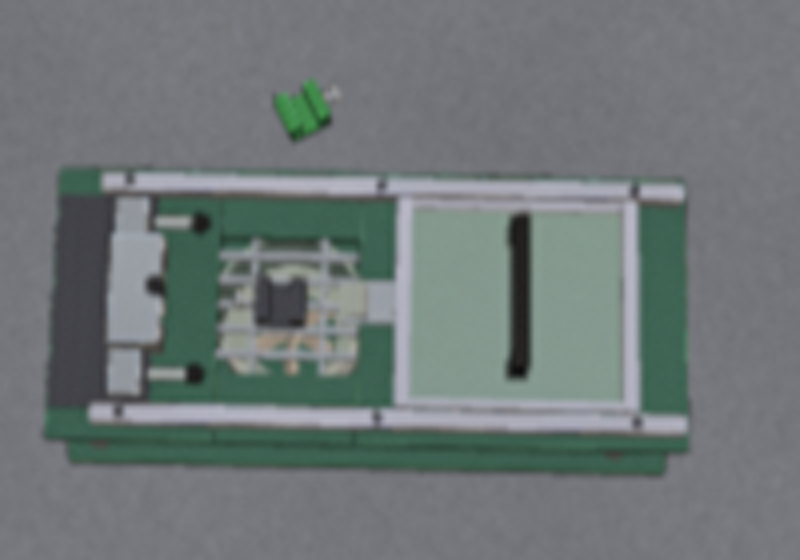

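View pics/scz.png

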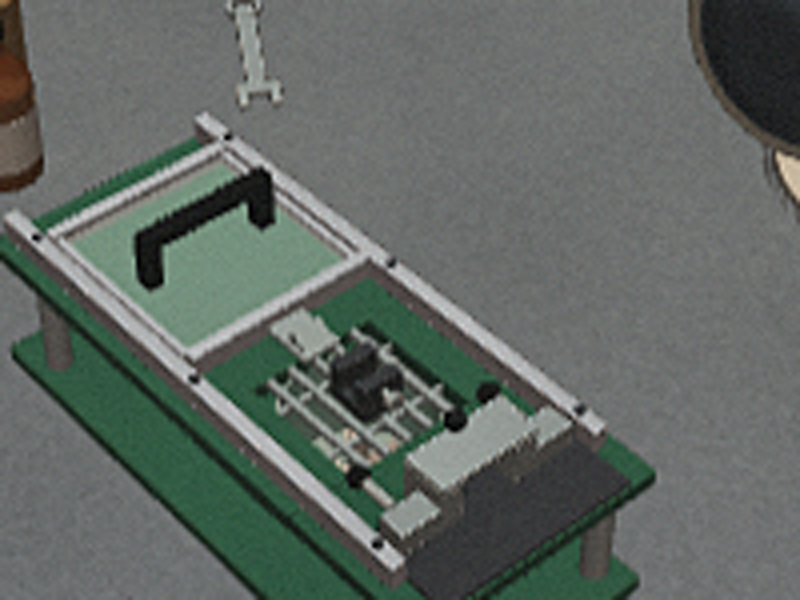

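The pictures show the dark clamp on the grid at about (185,299) in the top view. The guard handle is at (182,362), the tray at (226,180), and a green look-alike lies on the table at (137,306). The guard shuts towards image left, which is world +y. Next I'll measure the poses.

```bash
cat > h.py <<'E'
import numpy as np,cv2,pickle
def cloud(p):
    z=p["z_map"].astype(float);v,u=np.mgrid[:400,:640]
    P=np.stack([(u-p["cx"])/p["fx"]*z,(v-p["cy"])/p["fy"]*z,z],-1)
    T=p["camera_from_world"];W=(P-T[:3,3])@T[:3,:3]
    W[z<=0]=np.nan
    return W
def proj(p,X):
    T=p["camera_from_world"];c=T[:3,:3]@np.array(X,float)+T[:3,3]
    return p["fx"]*c[0]/c[2]+p["cx"],p["fy"]*c[1]/c[2]+p["cy"]
def onplane(p,u,v,h):
    T=p["camera_from_world"];R=T[:3,:3];o=-R.T@T[:3,3]
    d=R.T@np.array([(u-p["cx"])/p["fx"],(v-p["cy"])/p["fy"],1]);return o+d*(h-o[2])/d[2]
E
python3 - <<'E'
from h import *
from workcell import *
for n in("top","scene"):
    p=capture(n);W=cloud(p)
    for q in("reactor","clamp_mid","guard_handle","tray","catch","jar","bottle"):
        for d in trace(p,q)[:3]:
            m=d["mask"]&np.isfinite(W[...,0]);X=W[m]
            if len(X)<5: continue
            print(n,q,round(d["conf"],2),np.round(d["at"]),m.sum(),"med",np.round(np.median(X,0)),"p5",np.round(np.percentile(X,3,0)),"p95",np.round(np.percentile(X,97,0)))
            r=cv2.minAreaRect(X[X[:,2]>np.percentile(X[:,2],90)-8][:,:2].astype(np.float32));print("   rect",np.round(r[0]),np.round(r[1]),round(r[2],1))
E
```

```text
top reactor 0.71 [192. 322.] 11493 med [595. -47. 127.] p5 [ 506. -256.   16.] p95 [698. 169. 165.]
   rect [609. -58.] [182. 415.] 3.5
top clamp_mid 0.76 [187. 300.] 180 med [601.  20. 144.] p5 [586.   1. 119.] p95 [618.  43. 154.]
   rect [601.  23.] [30. 45.] 3.9
top clamp_mid 0.71 [134. 307.] 148 med [788.  22.  24.] p5 [767.   1.   0.] p95 [806.  44.  35.]
   rect [789.  20.] [33. 45.] 31.8
top clamp_mid 0.25 [223. 180.] 2975 med [475. 382.   6.] p5 [402. 292.   0.] p95 [546. 459.  37.]
   rect [474. 376.] [151. 172.] 2.8
top guard_handle 0.77 [185. 357.] 3375 med [ 611. -141.  137.] p5 [ 541. -226.  131.] p95 [685. -46. 181.]
   rect [ 612. -128.] [155. 209.] 3.2
top tray 0.85 [222. 178.] 3071 med [475. 382.   6.] p5 [400. 292.  -1.] p95 [548. 460.  37.]
   rect [474. 376.] [151. 172.] 2.8
top catch 0.84 [182. 257.] 1611 med [592. 137. 128.] p5 [523.  83. 120.] p95 [667. 181. 167.]
   rect [597. 118.] [78. 38.] 4.2
top catch 0.72 [185. 297.] 178 med [600.  21. 146.] p5 [586.   1. 122.] p95 [617.  40. 154.]
   rect [601.  24.] [44. 33.] 89.2
top jar 0.58 [162. 201.] 545 med [663
[... 883 characters left out ...]
[ 615. -144.] [111.  21.] 4.6
scene tray 0.69 [312. 464.] 4532 med [469. 379.   6.] p5 [399. 295.   0.] p95 [550. 462.  36.]
   rect [474. 377.] [158. 172.] 2.9
scene catch 0.9 [242. 361.] 1958 med [601. 139. 127.] p5 [526.  99. 120.] p95 [666. 182. 164.]
   rect [598. 119.] [80. 40.] 4.4
scene catch 0.34 [148. 240.] 741 med [ 622. -439.   79.] p5 [ 591. -470.    8.] p95 [ 645. -426.  149.]
   rect [ 614. -457.] [32. 28.] 38.5
scene jar 0.63 [335. 386.] 1130 med [684. 343.  73.] p5 [649. 309.   8.] p95 [706. 366.  88.]
   rect [672. 333.] [60. 58.] 8.0
scene bottle 0.82 [146. 239.] 734 med [ 622. -439.   80.] p5 [ 592. -467.    8.] p95 [ 645. -426.  149.]
   rect [ 614. -457.] [32. 28.] 38.5
```

```bash
python3 - <<'E'
from h import *
p=pickle.load(open("top0.pkl","rb"));a=cv2.resize(p["img"][165:210,270:330],(800,600),interpolation=cv2.INTER_CUBIC);cv2.imwrite("pics/c1.png",a)
W=cloud(p)
np.set_printoptions(linewidth=220,suppress=True)
print(np.round(W[176:196,286:314,2]))
# corners of guard frame/rails/reactor from zoomed picture (zoom 4, off 230,110)
for nm,u,v,h in [("railTop_l",102,180,140),("railTop_r",685,192,140),("railBot_l",90,412,140),("railBot_r",686,424,140),("handle_t",520,215,180),("handle_b",517,376,180),("clampTL",257,278,150),("clampTR",307,278,150),("clampBL",257,322,150),("clampBR",305,328,150),("deckTL",60,168,120),("deckTR",685,178,120),("deckBL",45,438,120),("deckBR",688,450,120)]:
    print(nm,np.round(onplane(p,230+(u+.5)/4-.5,110+(v+.5)/4-.5,h),1))
E
```

```text
[[ 19. 108.  98.  88.  77.  76.  65. 116.  56.  48.  41.  36.  32.  30.  33.  31.  33.  31.  24.  34.  nan  35.  41.  36. 118. 116.  61.  62.]
 [109. 102.  93.  85.  70.  61.  55. 112.  34.  34.  29.  30.  nan  25.  32.  29.  30.  23.  29.  29.  32.  32.  35.  nan 115. 119.  49.  50.]
 [108.  91.  82.  72.  63.  53.  43. 120. 153. 149. 147. 149.  29.  31.  31.  30.  28.  28.  31.  33.  27.  33.  27.  30. 115. 115.  36.  43.]
 [119. 123. 125. 123. 122. 123. 120. 117. 154. 154. 150. 151. 123. 122. 124. 120. 123. 150. 154. 150. 155. 122. 117. 121. 119. 119. 120. 121.]
 [123. 117. 118. 123. 120. 116. 114. 121. 151. 154. 143. 149. 131. 135. 132. 130. 134. 152. 151. 154. 149. 118. 125. 119. 119. 119. 127. 116.]
 [ 80.  67.  56.  50.  28.  30.  32. 115. 152. 151. 149. 147. 127. 132. 129. 133. 128. 146. 149. 150. 149.  19.  24.  24. 119. 124.  33.  30.]
 [ 75.  58.  46. 150. 151.  32.  30. 113. 153. 146. 147. 145. 128. 129. 129. 131. 148. 151. 150. 152. 141.  20.  23.  25. 117. 114.  27.  29.]
 [ 64.  54.  36. 147. 150. 148. 142. 149. 152. 153. 152. 145. 127. 134. 127. 126. 147. 147. 150. 15
[... 1473 characters left out ...]

 [ 33.  29.  31.  25.  25.  27. 119. 115.  56.  51.  56.  46.  50.  45.  42.  40.  45.  56.  43.  42.  46.  46.  53.  49. 116.  20.  12.  18.]
 [ 27.  33.  25.  25.  24.  23. 118. 119.  52.  49.  44.  47.  46.  42.  22.  36.  47.  56.  20.  20.  40.  41.  45.  54. 116.  49.  55.  21.]]
railTop_l [678.8 153.9 140. ]
railTop_r [ 704.6 -261.2  140. ]
railBot_l [510.6 143.1 140. ]
railBot_r [ 537. -270.  140.]
handle_t [ 665.7 -142.9  180. ]
handle_b [ 552.6 -148.4  180. ]
clampTL [613.6  35.7 150. ]
clampTR [616.5   0.8 150. ]
clampBL [582.1  32.7 150. ]
clampBR [580.6  -1.  150. ]
deckTL [691.4 188.9 120. ]
deckTR [ 721.7 -263.7  120. ]
deckBL [492.9 175.8 120. ]
deckBR [ 522.5 -275.4  120. ]
```

View pics/c1.png

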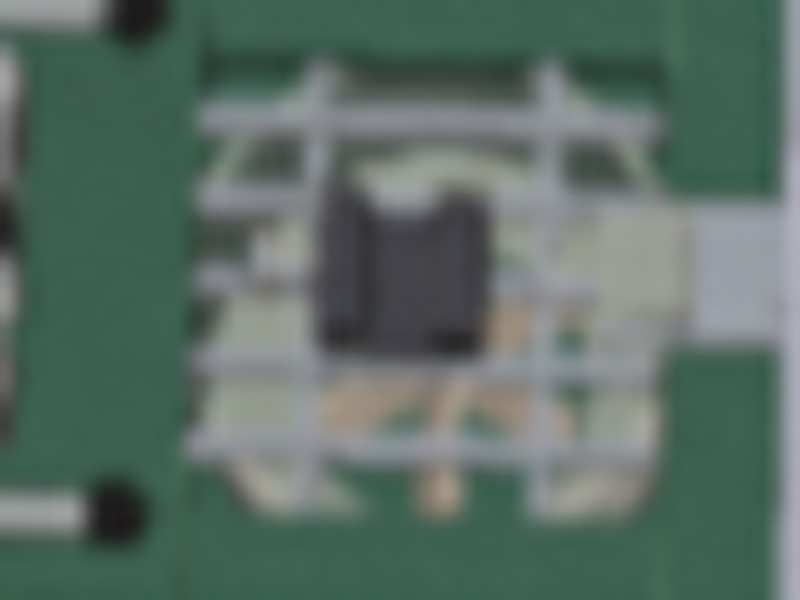

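```bash
python3 - <<'E'
from h import *
from workcell import *
from scipy.spatial.transform import Rotation as R
s=read_state();M=R.from_euler("xyz",s["orientation"],degrees=True)
print(np.round(M.as_matrix(),3),s["t"])
for yaw in (3.3,):
    c,q=np.cos(np.radians(yaw)),np.sin(np.radians(yaw))
    for sg in(1,-1):
        y=np.array([c,q,0])*sg;x=np.array([0,0,-1.]);T=R.from_matrix(np.stack([x,y,np.cross(x,y)],1))
        print(sg,np.round((T*M.inv()).as_rotvec(degrees=True),2))
p=pickle.load(open("top0.pkl","rb"))
for nm,u,v,h in [("bufT",207,222,137),("bufB",203,373,137),("front_t",397,200,144),("front_b",395,402,144),("tongue",358,300,144),("back_t",637,203,144)]:
    print(nm,np.round(onplane(p,230+(u+.5)/4-.5,110+(v+.5)/4-.5,h),1))
W=cloud(p);
for n,f in(("top","top0.pkl"),("scene","scene0.pkl")):
    W=cloud(pickle.load(open(f,"rb")));X=W[(W[...,2]>172)&(W[...,2]<190)&(abs(W[...,0]-610)<80)&(abs(W[...,1]+145)<40)]
    r=cv2.minAreaRect(X[:,:2].astype(np.float32));print(n,r,X.mean(0),len(X))
    X=W[(W[...,2]>143)&(W[...,2]<160)&(abs(W[...,0]-600)<30)&(abs(W[...,1]-18)<32)];r=cv2.minAreaRect(X[:,:2].astype(np.float32));print(n,r,np.percentile(X,[2,98],axis=0))
E
```

```text
[[-0.     0.228 -0.974]
 [ 0.    -0.974 -0.228]
 [-1.    -0.     0.   ]] 1.7
1 [-0.   -0.   80.13]
-1 [ -0.     0.   -99.87]
bufT [654.9  76.3 137. ]
bufB [545.4  67.9 137. ]
front_t [680.4 -57.3 144. ]
front_b [534.8 -67.7 144. ]
tongue [605.2 -36.  144. ]
back_t [ 692.4 -227.1  144. ]
top ((612.8997192382812, -146.57040405273438), (107.77165985107422, 13.96552562713623), 3.4618237018585205) [ 611.08239647 -146.82428293  180.3706313 ] 210
top ((601.83056640625, 24.70905113220215), (32.858280181884766, 47.594207763671875), 2.1418979167938232) [[585.95687211   1.64841779 144.00627921]
 [617.38713571  48.07321809 154.78976479]]
scene ((615.4481811523438, -144.41554260253906), (109.30934143066406, 18.102340698242188), 1.9980525970458984) [ 617.76821584 -143.24111024  178.37252186] 202
scene ((601.2131958007812, 25.061702728271484), (34.49306106567383, 49.896934509277344), 4.32626485824585) [[585.84458934   0.62625615 143.23309437]
 [618.96619289  48.39068011 152.89842973]]
```

>>> servo_tool:
  deltas:
    - [0,0,3.34,19.1,26.1,0,100]
    - [0,0,3.34,19.1,26.1,0,100]
    - [0,0,3.34,19.1,26.1,0,100]
    - [0,0,3.34,19.1,26.1,0,100]
    - [0,0,3.34,19.1,26.1,0,100]
    - [0,0,3.34,19.1,26.1,0,100]
    - [0,0,3.34,19.1,26.1,0,100]
    - [0,0,3.34,19.1,26.1,0,100]

```text
t: 2.37
ee_pos: [295.8, -398.4, 231.4]
orientation: [88.2, 90.0, -51.8]
force: [1.3, -1.0, 1.0]
width: 1.002
```

>>> servo_tool:
  deltas:
    - [0,0,3.34,19.1,26.1,0,100]
    - [0,0,3.34,19.1,26.1,0,100]
    - [0,0,3.34,19.1,26.1,0,100]
    - [0,0,3.34,19.1,26.1,0,100]
    - [0,0,3.34,19.1,26.1,0,100]
    - [0,0,3.34,19.1,26.1,0,100]
    - [0,0,3.34,19.1,26.1,0,100]
    - [0,0,3.34,19.1,26.1,0,100]

```text
t: 3.03
ee_pos: [448.8, -189.6, 231.5]
orientation: [80.4, 90.0, -32.8]
force: [0.2, -0.6, -0.5]
width: 1.001
```

>>> servo_tool:
  deltas:
    - [0,0,3.34,19.1,26.1,0,100]
    - [0,0,3.34,19.1,26.1,0,100]
    - [0,0,3.34,19.1,26.1,0,100]
    - [0,0,3.34,19.1,26.1,0,100]
    - [0,0,3.34,19.1,26.1,0,100]
    - [0,0,3.34,19.1,26.1,0,100]
    - [0,0,3.34,19.1,26.1,0,100]
    - [0,0,3.34,19.1,26.1,0,100]
    - [0,0,0,0,0,0,100]
    - [0,0,0,0,0,0,100]

```text
t: 3.87
ee_pos: [601.3, 19.1, 231.0]
orientation: [-81.4, 90.0, -167.9]
force: [-0.9, -0.6, -0.6]
width: 0.999
```

>>> servo_tool:
  deltas:
    - [0,0,0,-0.8,-1.5,-15,100]
    - [0,0,0,0,0,-18,100]
    - [0,0,0,0,0,-18,100]
    - [0,0,0,0,0,-18,100]
    - [0,0,0,0,0,-15,100]
    - [0,0,0,0,0,-10,100]
    - [0,0,0,0,0,-8,100]
    - [0,0,0,0,0,-6,100]
    - [0,0,0,0,0,-5,100]
    - [0,0,0,0,0,0,100]

```text
t: 4.7
ee_pos: [599.7, 16.2, 117.8]
orientation: [-93.0, 90.0, -179.7]
force: [0.0, 0.1, 0.0]
width: 1.001
```

```bash
python3 - <<'E'
from h import *
from workcell import *
p=capture("scene");cv2.imwrite("pics/s1.png",cv2.resize(p["img"][120:270,240:440],(800,600),interpolation=cv2.INTER_CUBIC))
s=read_state();print(s["ee_pos"],s["force"],s["t"])
E
```

```text
[599.93435013  16.22114183 118.30609559] [-0.56425572 -0.0468275  -0.17150733] 4.75
```

View pics/s1.png

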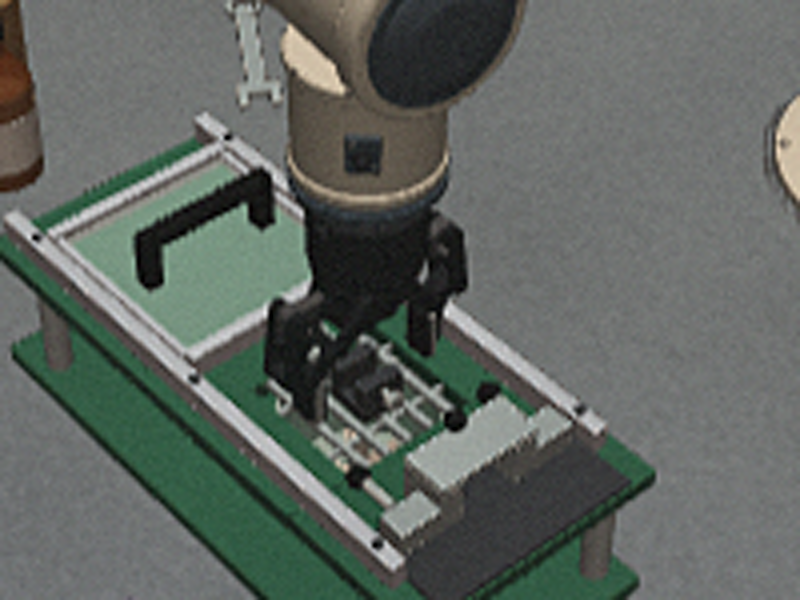

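The fingers straddle the dark clamp, which sits at about (365,385) in the zoomed view. Closing now.

>>> servo_tool:
  deltas:
    - [0,0,0,0,0,0,25]
    - [0,0,0,0,0,0,25]
    - [0,0,0,0,0,0,25]
    - [0,0,0,0,0,0,25]
    - [0,0,0,0,0,0,25]
    - [0,0,0,0,0,0,25]
    - [0,0,0,0,0,0,25]
    - [0,0,0,0,0,0,25]
    - [0,0,0,0,0,0,25]
    - [0,0,0,0,0,0,25]

```text
t: 5.58
ee_pos: [601.3, 16.3, 119.5]
orientation: [84.1, 89.8, -2.6]
force: [2.0, 0.3, 10.2]
width: 0.36
```

>>> servo_tool:
  deltas:
    - [0,0,0,0,0,2,20]
    - [0,0,0,0,0,4,20]
    - [0,0,0,0,0,6,20]
    - [0,0,0,0,0,10,20]
    - [0,0,0,0,0,15,20]
    - [0,0,0,0,0,20,20]
    - [0,0,0,0,0,25,20]
    - [0,0,0,0,0,25,20]
    - [0,0,0,0,0,15,20]
    - [0,0,0,0,0,0,20]

```text
t: 6.42
ee_pos: [601.5, 16.3, 244.6]
orientation: [82.3, 89.7, -4.3]
force: [0.9, -0.5, -1.4]
width: 0.361
```

```bash
python3 - <<'E'
from h import *
from workcell import *
p=capture("scene");cv2.imwrite("pics/s2.png",cv2.resize(p["img"][90:270,240:480],(800,600),interpolation=cv2.INTER_CUBIC))
s=read_state();print(s["ee_pos"],s["force"],s["t"],s["width"])
E
```

```text
[600.73019772  16.30903959 242.5206346 ] [ 0.45690703  0.56262187 -1.81389637] 6.4667 0.3608070211655455
```

View pics/s2.png

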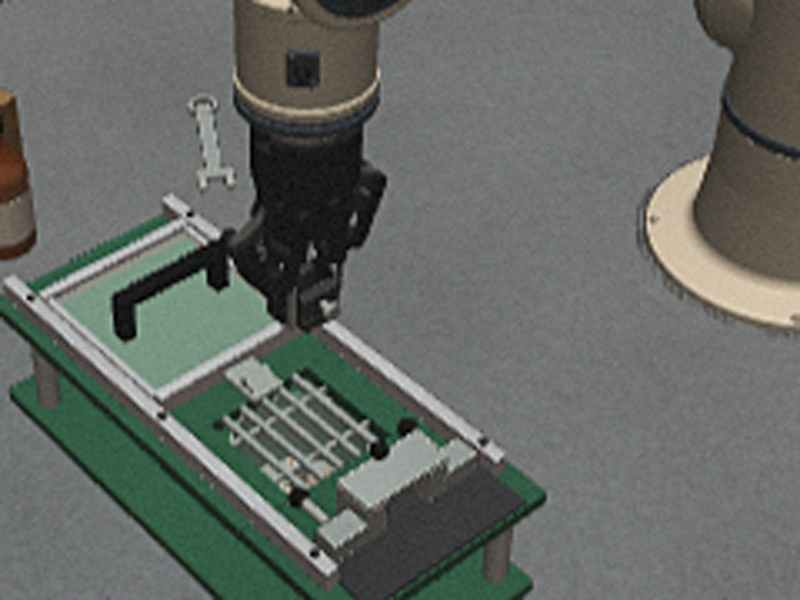

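The grid is clear and the clamp is held. Carrying it to the tray.

>>> servo_tool:
  deltas:
    - [0,0,0,-4,10,0,20]
    - [0,0,0,-7,20,0,20]
    - [0,0,0,-7,20,0,20]
    - [0,0,0,-7,20,0,20]
    - [0,0,0,-7,20,0,20]
    - [0,0,0,-7,20,0,20]
    - [0,0,0,-7,20,0,20]
    - [0,0,0,-7,20,0,20]
    - [0,0,0,-7,20,0,20]
    - [0,0,0,-7,20,0,20]

```text
t: 7.3
ee_pos: [531.4, 207.5, 239.1]
orientation: [-81.1, 89.9, -167.8]
force: [0.7, -0.5, -2.5]
width: 0.365
```

>>> servo_tool:
  deltas:
    - [0,0,0,-7,20,0,20]
    - [0,0,0,-7,20,0,20]
    - [0,0,0,-7,20,0,20]
    - [0,0,0,-7,20,0,20]
    - [0,0,0,-7,20,0,20]
    - [0,0,0,-7,20,0,20]
    - [0,0,0,-7,20,0,20]
    - [0,0,0,-7,20,0,20]
    - [0,0,0,-4,10,0,20]
    - [0,0,0,0,0,0,20]

```text
t: 8.13
ee_pos: [471.3, 378.0, 239.3]
orientation: [-74.7, 89.9, -161.2]
force: [-0.1, -0.4, -1.0]
width: 0.365
```

>>> servo_tool:
  deltas:
    - [0,0,0,0,0,-15,20]
    - [0,0,0,0,0,-25,20]
    - [0,0,0,0,0,-30,20]
    - [0,0,0,0,0,-30,20]
    - [0,0,0,0,0,-30,20]
    - [0,0,0,0,0,-30,20]
    - [0,0,0,0,0,-25,20]
    - [0,0,0,0,0,-20,20]
    - [0,0,0,0,0,-10,20]
    - [0,0,0,0,0,0,20]

```text
t: 8.97
ee_pos: [471.8, 374.9, 23.1]
orientation: [-58.7, 89.8, -145.4]
force: [-0.3, 0.0, -2.0]
width: 0.362
```

```bash
python3 - <<'E'
from h import *
from workcell import *
p=capture("scene");cv2.imwrite("pics/s3.png",cv2.resize(p["img"][220:370,370:570],(800,600),interpolation=cv2.INTER_CUBIC))
s=read_state();print(s["ee_pos"],s["force"],s["t"],s["width"])
E
```

```text
[472.59564001 375.52063923  24.67782824] [-0.51067845 -1.11679497 -0.84815254] 9.0167 0.3585911225528304
```

View pics/s3.png

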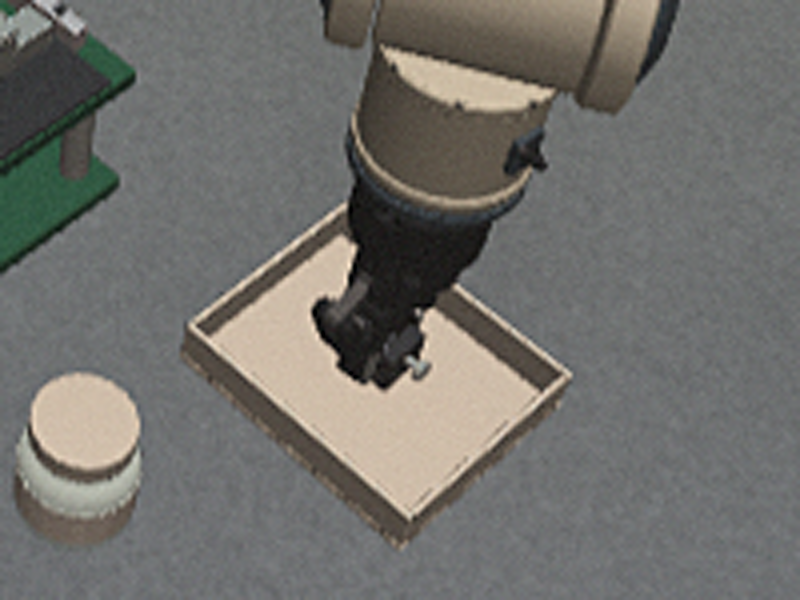

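>>> servo_tool:
  deltas:
    - [0,0,0,0,0,-7,20]
    - [0,0,0,0,0,-5,20]
    - [0,0,0,0,0,-3,20]
    - [0,0,0,0,0,-2,20]
    - [0,0,0,0,0,0,20]
    - [0,0,0,0,0,0,20]

```text
t: 9.52
ee_pos: [473.0, 376.4, 8.5]
orientation: [122.8, 90.0, 36.2]
force: [-0.2, 0.5, -1.5]
width: 0.362
```

>>> servo_tool:
  deltas:
    - [0,0,0,0,0,-1,20]
    - [0,0,0,0,0,-1,20]
    - [0,0,0,0,0,0,20]

```text
t: 9.77
ee_pos: [473.0, 376.3, 6.2]
orientation: [71.9, 90.0, -14.8]
force: [0.5, 0.5, -0.8]
width: 0.363
```

>>> servo_tool:
  deltas:
    - [0,0,0,0,0,-1,20]
    - [0,0,0,0,0,0,20]
    - [0,0,0,0,0,0,20]

```text
t: 10.02
ee_pos: [472.9, 376.3, 5.2]
orientation: [-62.8, 90.0, -149.4]
force: [-0.6, 0.2, -1.1]
width: 0.361
```

>>> servo_tool:
  deltas:
    - [0,0,0,0,0,-1,20]
    - [0,0,0,0,0,0,20]
    - [0,0,0,0,0,0,20]

```text
t: 10.27
ee_pos: [472.9, 376.3, 4.2]
orientation: [-62.8, 90.0, -149.5]
force: [0.6, 0.4, -1.0]
width: 0.359
```

>>> servo_tool:
  deltas:
    - [0,0,0,0,0,-0.7,20]
    - [0,0,0,0,0,0,20]
    - [0,0,0,0,0,0,20]

```text
t: 10.52
ee_pos: [473.0, 376.4, 3.6]
orientation: [115.2, 90.0, 28.5]
force: [0.4, -0.4, 1.2]
width: 0.364
```

>>> servo_tool:
  deltas:
    - [0,0,0,0,0,0,45]
    - [0,0,0,0,0,0,55]
    - [0,0,0,0,0,0,70]
    - [0,0,0,0,0,0,75]
    - [0,0,0,0,0,0,75]

```text
t: 10.93
ee_pos: [473.0, 376.3, 3.6]
orientation: [123.4, 90.0, 36.7]
force: [-0.7, 1.3, -0.3]
width: 0.748
```

>>> servo_tool:
  deltas:
    - [0,0,0,0,0,5,75]
    - [0,0,0,0,0,10,75]
    - [0,0,0,0,0,20,75]
    - [0,0,0,0,0,30,50]
    - [0,0,0,0,0,35,0]
    - [0,0,0,0,0,35,0]
    - [0,0,0,0,0,35,0]
    - [0,0,0,0,0,35,0]
    - [0,0,0,0,0,30,0]
    - [0,0,0,0,0,10,0]

```text
t: 11.77
ee_pos: [474.1, 377.1, 254.5]
orientation: [119.6, 89.6, 33.0]
force: [1.0, 0.8, 0.5]
width: 0.002
```

```bash
python3 - <<'E'
from h import *
from workcell import *
p=capture("top");cv2.imwrite("pics/t3.png",cv2.resize(p["img"][110:260,130:330],(800,600),interpolation=cv2.INTER_CUBIC))
s=read_state();print(s["ee_pos"],s["force"],s["t"],s["width"])
p=capture("scene");cv2.imwrite("pics/s4.png",cv2.resize(p["img"][220:370,370:570],(800,600),interpolation=cv2.INTER_CUBIC))
E
```

```text
[474.30669997 377.21049273 254.30599708] [0.78244651 0.20350052 1.88887014] 11.8167 0.0008953777343662234
```

View pics/s4.png

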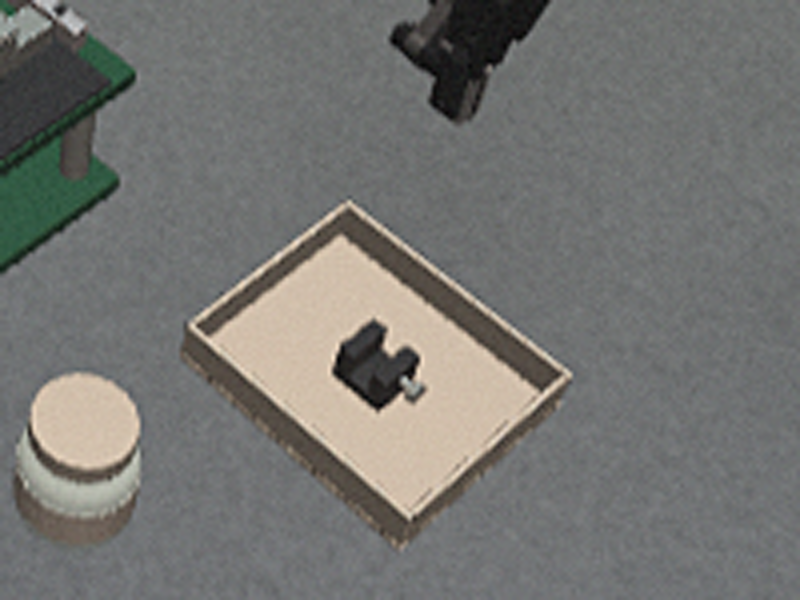

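The clamp stands upright in the tray at about (378,365) in the zoomed view. Next I'll go behind the handle with the fingers shut.

>>> servo_tool:
  deltas:
    - [0,0,0,5.85,-23.5,0,0]
    - [0,0,0,5.85,-23.5,0,0]
    - [0,0,0,5.85,-23.5,0,0]
    - [0,0,0,5.85,-23.5,0,0]
    - [0,0,0,5.85,-23.5,0,0]
    - [0,0,0,5.85,-23.5,0,0]
    - [0,0,0,5.85,-23.5,0,0]
    - [0,0,0,5.85,-23.5,0,0]

```text
t: 12.53
ee_pos: [519.1, 187.0, 247.4]
orientation: [-80.2, 89.9, -166.9]
force: [0.4, 0.8, -0.5]
width: -0.0
```

>>> servo_tool:
  deltas:
    - [0,0,0,5.85,-23.5,0,0]
    - [0,0,0,5.85,-23.5,0,0]
    - [0,0,0,5.85,-23.5,0,0]
    - [0,0,0,5.85,-23.5,0,0]
    - [0,0,0,5.85,-23.5,0,0]
    - [0,0,0,5.85,-23.5,0,0]
    - [0,0,0,5.85,-23.5,0,0]
    - [0,0,0,5.85,-23.5,0,0]

```text
t: 13.2
ee_pos: [565.9, -0.8, 247.4]
orientation: [-99.1, 89.9, 174.2]
force: [0.4, 0.5, -0.8]
width: -0.002
```

>>> servo_tool:
  deltas:
    - [0,0,0,5.85,-23.5,0,0]
    - [0,0,0,5.85,-23.5,0,0]
    - [0,0,0,5.85,-23.5,0,0]
    - [0,0,0,5.85,-23.5,0,0]
    - [0,0,0,5.85,-23.5,0,0]
    - [0,0,0,5.85,-23.5,0,0]
    - [0,0,0,5.85,-23.5,0,0]
    - [0,0,0,5.85,-23.5,0,0]
    - [0,0,0,0,0,0,0]
    - [0,0,0,0,0,0,0]

```text
t: 14.03
ee_pos: [612.7, -188.4, 247.1]
orientation: [-116.7, 89.9, 156.5]
force: [-0.2, 0.2, 0.6]
width: -0.0
```

```bash
python3 - <<'E'
from h import *
from workcell import *
p=capture("scene");cv2.imwrite("pics/s5.png",cv2.resize(p["img"][60:270,220:500],(800,600),interpolation=cv2.INTER_CUBIC))
s=read_state();print(s["ee_pos"],s["force"],s["t"],s["joint_pos"])
E
```

```text
[ 612.6529076  -187.44625621  247.39504306] [ 0.14034972 -0.2576444   0.50061457] 14.0833 [-2.23560081e+01  2.88461524e+01  7.33837798e+01  1.24810010e-02
  7.78948987e+01 -2.56408509e+01]
```

View pics/s5.png

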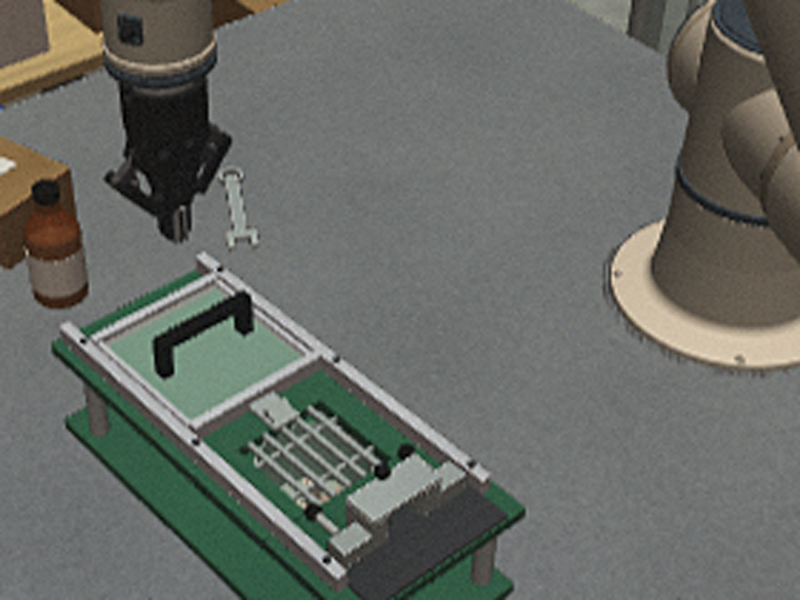

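>>> servo_tool:
  deltas:
    - [0,0,0,0.5,0,-12,0]
    - [0,0,0,0,0,-16,0]
    - [0,0,0,0,0,-16,0]
    - [0,0,0,0,0,-16,0]
    - [0,0,0,0,0,-14,0]
    - [0,0,0,0,0,-9,0]
    - [0,0,0,0,0,-5,0]
    - [0,0,0,0,0,0,0]
    - [0,0,0,0,0,0,0]

```text
t: 14.83
ee_pos: [614.0, -187.3, 161.0]
orientation: [76.0, 90.0, -10.7]
force: [0.4, -0.4, -0.6]
width: -0.003
```

>>> servo_tool:
  deltas:
    - [0,0,0,0,3,0,0]
    - [0,0,0,-0.3,4,0,0]
    - [0,0,0,-0.2,3,0,0]
    - [0,0,0,-0.1,2,0,0]
    - [0,0,0,-0.1,2,0,0]
    - [0,0,0,-0.1,2,0,0]
    - [0,0,0,-0.1,2,0,0]
    - [0,0,0,-0.1,2,0,0]

```text
t: 15.5
ee_pos: [612.9, -167.5, 160.6]
orientation: [39.1, 90.0, -47.6]
force: [0.7, 0.1, 1.3]
width: 0.001
```

>>> servo_tool:
  deltas:
    - [0,0,0,-0.1,2,0,0]
    - [0,0,0,-0.1,2,0,0]
    - [0,0,0,-0.1,2,0,0]
    - [0,0,0,-0.1,2,0,0]
    - [0,0,0,-0.2,3,0,0]
    - [0,0,0,-0.2,3,0,0]
    - [0,0,0,-0.2,3,0,0]
    - [0,0,0,-0.2,3,0,0]
    - [0,0,0,-0.2,3,0,0]
    - [0,0,0,-0.2,3,0,0]

```text
t: 16.33
ee_pos: [611.3, -141.3, 160.6]
orientation: [103.8, 90.0, 17.1]
force: [-0.5, -1.2, -0.5]
width: -0.002
```

```bash
python3 - <<'E'
from h import *
from workcell import *
p=capture("scene");cv2.imwrite("pics/s6.png",cv2.resize(p["img"][60:270,220:500],(800,600),interpolation=cv2.INTER_CUBIC))
s=read_state();print(s["ee_pos"],s["force"],s["t"])
E
```

```text
[ 611.21388632 -140.77984447  160.5750036 ] [-0.1978935   0.09813056  0.25197866] 16.3833
```

View pics/s6.png

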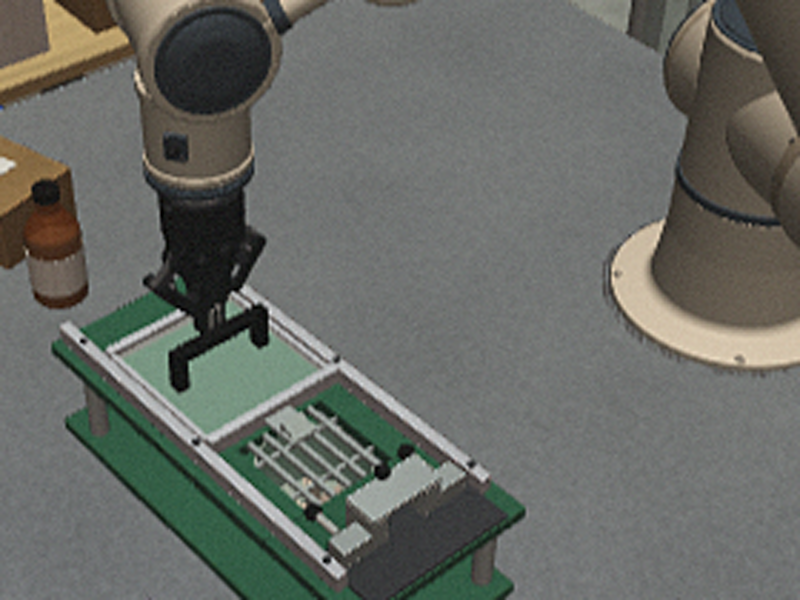

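The guard moves along with the fingers, which bear on the middle of the handle. Continuing at about 40 mm/s.

>>> servo_tool:
  deltas:
    - [0,0,0,-0.2,3.5,0,0]
    - [0,0,0,-0.2,3.5,0,0]
    - [0,0,0,-0.2,3.5,0,0]
    - [0,0,0,-0.2,3.5,0,0]
    - [0,0,0,-0.2,3.5,0,0]
    - [0,0,0,-0.2,3.5,0,0]
    - [0,0,0,-0.2,3.5,0,0]
    - [0,0,0,-0.2,3.5,0,0]
    - [0,0,0,-0.2,3.5,0,0]
    - [0,0,0,-0.2,3.5,0,0]

```text
t: 17.22
ee_pos: [609.2, -106.3, 160.6]
orientation: [-111.5, 90.0, 161.8]
force: [-0.9, -0.5, 0.5]
width: -0.002
```

>>> servo_tool:
  deltas:
    - [0,0,0,-0.2,3.5,0,0]
    - [0,0,0,-0.2,3.5,0,0]
    - [0,0,0,-0.2,3.5,0,0]
    - [0,0,0,-0.2,3.5,0,0]
    - [0,0,0,-0.2,3.5,0,0]
    - [0,0,0,-0.2,3.5,0,0]
    - [0,0,0,-0.2,3.5,0,0]
    - [0,0,0,-0.2,3,0,0]
    - [0,0,0,-0.1,2,0,0]
    - [0,0,0,-0.1,2,0,0]

```text
t: 18.05
ee_pos: [607.4, -74.9, 160.6]
orientation: [-67.3, 90.0, -153.9]
force: [-0.2, -0.8, -0.0]
width: -0.002
```

```bash
python3 - <<'E'
from h import *
from workcell import *
p=capture("scene");cv2.imwrite("pics/s7.png",cv2.resize(p["img"][120:270,240:440],(800,600),interpolation=cv2.INTER_CUBIC))
s=read_state();print(s["ee_pos"],s["force"],s["t"])
E
```

```text
[607.45216055 -74.62787789 160.57452675] [-0.32989585  0.04076372  0.61916582] 18.1
```

View pics/s7.png

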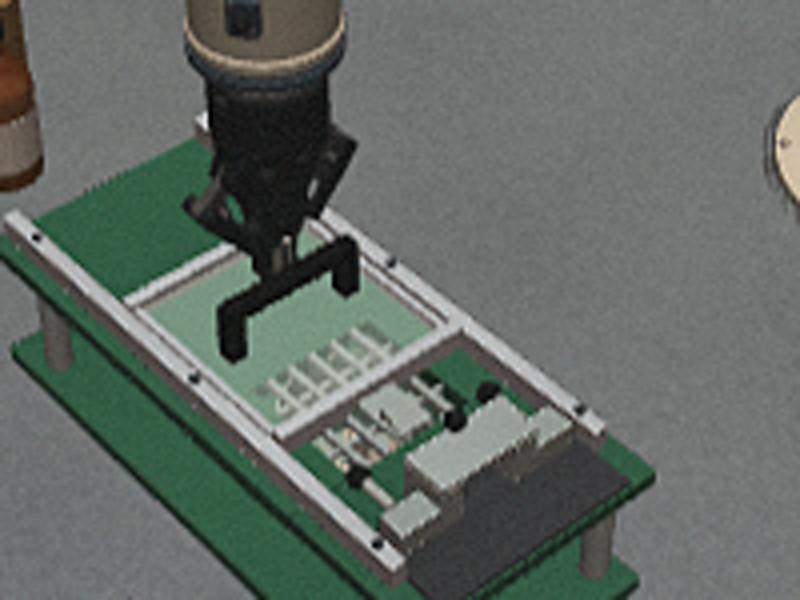

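>>> servo_tool:
  deltas:
    - [0,0,0,-0.2,2.5,0,0]
    - [0,0,0,-0.2,2.5,0,0]
    - [0,0,0,-0.2,2.5,0,0]
    - [0,0,0,-0.2,2.5,0,0]
    - [0,0,0,-0.2,2.5,0,0]
    - [0,0,0,-0.2,2.5,0,0]
    - [0,0,0,-0.2,2.5,0,0]
    - [0,0,0,-0.2,2.5,0,0]
    - [0,0,0,-0.1,2,0,0]
    - [0,0,0,-0.1,2,0,0]

```text
t: 18.93
ee_pos: [605.6, -51.0, 160.6]
orientation: [-95.5, 90.0, 177.8]
force: [-0.8, -1.7, 1.4]
width: -0.003
```

>>> servo_tool:
  deltas:
    - [0,0,0,-0.1,1.5,0,0]
    - [0,0,0,-0.1,1.5,0,0]
    - [0,0,0,-0.1,1.5,0,0]
    - [0,0,0,-0.1,1.5,0,0]
    - [0,0,0,-0.1,1,0,0]
    - [0,0,0,-0.1,1,0,0]

```text
t: 19.43
ee_pos: [605.1, -43.1, 160.6]
orientation: [54.5, 90.0, -32.2]
force: [0.2, -1.5, 0.1]
width: 0.004
```

>>> servo_tool:
  deltas:
    - [0,0,0,-0.1,1,0,0]
    - [0,0,0,0,1,0,0]
    - [0,0,0,-0.1,1,0,0]
    - [0,0,0,0,1,0,0]

```text
t: 19.77
ee_pos: [604.8, -39.2, 160.6]
orientation: [-7.8, 90.0, -94.5]
force: [-0.6, -4.7, 0.3]
width: -0.003
```

>>> servo_tool:
  deltas:
    - [0,0,0,-0.1,1,0,0]
    - [0,0,0,0,1,0,0]
    - [0,0,0,-0.1,1,0,0]
    - [0,0,0,0,1,0,0]

```text
t: 20.1
ee_pos: [604.6, -35.5, 160.6]
orientation: [-14.4, 90.0, -101.1]
force: [-0.7, -6.0, 0.5]
width: 0.002
```

```bash
python3 - <<'E'
from h import *
from workcell import *
p=capture("scene");cv2.imwrite("pics/s8.png",cv2.resize(p["img"][120:270,240:440],(800,600),interpolation=cv2.INTER_CUBIC))
s=read_state();print(s["ee_pos"],s["force"],s["t"])
E
```

```text
[604.56563269 -35.33876825 160.55282541] [-0.25622579 -4.67988189 -0.04105584] 20.15
```

View pics/s8.png

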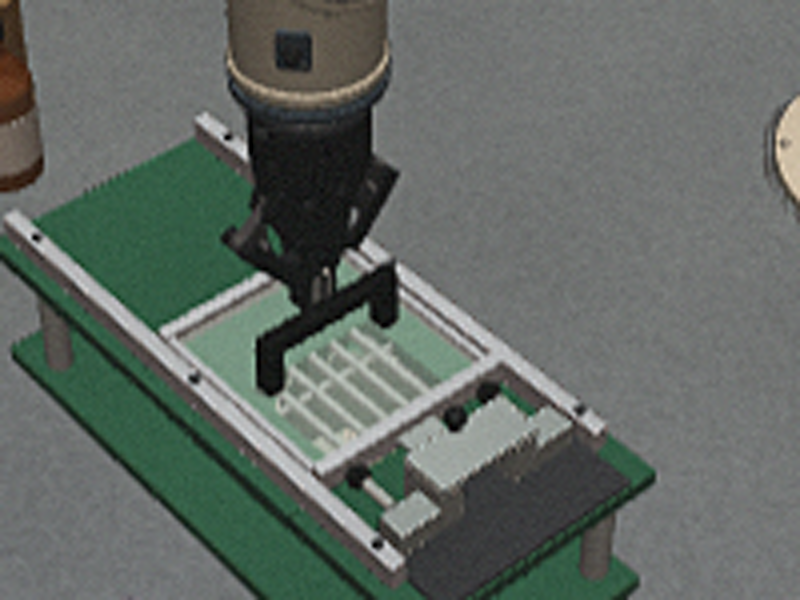

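The force began rising at y about -43 and is now 5 N. From here I'll take small steps.

>>> servo_tool:
  deltas:
    - [0,0,0,0,0.7,0,0]
    - [0,0,0,-0.1,0.7,0,0]
    - [0,0,0,0,0.7,0,0]

```text
t: 20.4
ee_pos: [604.5, -33.5, 160.6]
orientation: [-15.8, 90.0, -102.5]
force: [-1.7, -8.2, 1.1]
width: -0.002
```

>>> servo_tool:
  deltas:
    - [0,0,0,0,0.7,0,0]
    - [0,0,0,-0.1,0.7,0,0]
    - [0,0,0,0,0.7,0,0]

```text
t: 20.65
ee_pos: [604.4, -31.6, 160.6]
orientation: [-11.3, 89.9, -98.0]
force: [-0.4, -9.1, -0.8]
width: -0.003
```

>>> servo_tool:
  deltas:
    - [0,0,0,0,0.7,0,0]
    - [0,0,0,-0.1,0.7,0,0]

```text
t: 20.82
ee_pos: [604.3, -30.3, 160.6]
orientation: [-11.3, 89.9, -97.9]
force: [-1.1, -9.2, 0.4]
width: 0.001
```

>>> servo_tool:
  deltas:
    - [0,0,0,0,0.7,0,0]
    - [0,0,0,-0.1,0.7,0,0]

```text
t: 20.98
ee_pos: [604.2, -29.0, 160.6]
orientation: [-12.0, 89.9, -98.7]
force: [-0.7, -10.7, 0.1]
width: -0.002
```

>>> servo_tool:
  deltas:
    - [0,0,0,0,0.6,0,0]
    - [0,0,0,-0.1,0.6,0,0]

```text
t: 21.15
ee_pos: [604.1, -27.8, 160.6]
orientation: [-8.6, 89.9, -95.3]
force: [0.4, -10.3, -0.6]
width: -0.002
```

>>> servo_tool:
  deltas:
    - [0,0,0,0,0.6,0,0]
    - [0,0,0,0,0,0,0]

```text
t: 21.32
ee_pos: [604.1, -27.1, 160.6]
orientation: [-13.1, 89.9, -99.7]
force: [-0.1, -9.7, 0.4]
width: -0.001
```

>>> servo_tool:
  deltas:
    - [0,0,0,-0.1,0.6,0,0]
    - [0,0,0,0,0,0,0]

```text
t: 21.48
ee_pos: [604.0, -26.6, 160.6]
orientation: [-5.3, 89.9, -92.0]
force: [-1.0, -9.6, 0.8]
width: -0.0
```

>>> servo_tool:
  deltas:
    - [0,0,0,0,0.6,0,0]
    - [0,0,0,0,0,0,0]

```text
t: 21.65
ee_pos: [604.0, -26.0, 160.6]
orientation: [-10.2, 89.9, -96.8]
force: [-0.8, -9.0, 0.3]
width: -0.001
```

>>> servo_tool:
  deltas:
    - [0,0,0,0,0.5,0,0]
    - [0,0,0,0,0,0,0]

```text
t: 21.82
ee_pos: [604.0, -25.6, 160.5]
orientation: [-12.6, 89.9, -99.3]
force: [-0.4, -10.1, 0.7]
width: -0.001
```

>>> servo_tool:
  deltas:
    - [0,0,0,0,0.5,0,0]
    - [0,0,0,0,0,0,0]

```text
t: 21.98
ee_pos: [604.0, -25.1, 160.6]
orientation: [-9.8, 89.9, -96.5]
force: [-0.5, -10.5, 0.7]
width: 0.001
```

>>> servo_tool:
  deltas:
    - [0,0,0,-0.1,0.5,0,0]
    - [0,0,0,0,0,0,0]

```text
t: 22.15
ee_pos: [603.9, -24.6, 160.6]
orientation: [-8.5, 89.9, -95.2]
force: [-0.4, -10.7, -1.2]
width: -0.002
```

>>> servo_tool:
  deltas:
    - [0,0,0,0,0.5,0,0]
    - [0,0,0,0,0,0,0]

```text
t: 22.32
ee_pos: [603.9, -24.2, 160.6]
orientation: [-10.1, 89.9, -96.8]
force: [-0.9, -10.5, 0.4]
width: -0.001
```

>>> servo_tool:
  deltas:
    - [0,0,0,0,0.5,0,0]
    - [0,0,0,0,0,0,0]

```text
t: 22.48
ee_pos: [603.9, -23.7, 160.6]
orientation: [-11.3, 89.9, -98.0]
force: [-1.3, -11.1, 0.9]
width: -0.002
```

>>> servo_tool:
  deltas:
    - [0,0,0,0,0.5,0,0]
    - [0,0,0,0,0,0,0]

```text
t: 22.65
ee_pos: [603.8, -23.1, 160.6]
orientation: [-13.4, 89.9, -100.0]
force: [-1.2, -10.0, -0.4]
width: 0.003
```

>>> servo_tool:
  deltas:
    - [0,0,0,-0.1,0.5,0,0]
    - [0,0,0,0,0,0,0]

```text
t: 22.82
ee_pos: [603.8, -22.5, 160.6]
orientation: [-10.7, 89.9, -97.3]
force: [-0.5, -9.1, -0.2]
width: -0.001
```

>>> servo_tool:
  deltas:
    - [0,0,0,0,0.5,0,0]
    - [0,0,0,0,0,0,0]

```text
t: 22.98
ee_pos: [603.7, -21.9, 160.6]
orientation: [-18.2, 89.9, -104.8]
force: [-0.4, -8.3, 0.5]
width: 0.002
```

>>> servo_tool:
  deltas:
    - [0,0,0,0,0.4,0,0]
    - [0,0,0,0,0,0,0]

```text
t: 23.15
ee_pos: [603.7, -21.3, 160.6]
orientation: [-20.7, 90.0, -107.4]
force: [-0.3, -6.9, 0.2]
width: 0.002
```

>>> servo_tool:
  deltas:
    - [0,0,0,0,0.4,0,0]
    - [0,0,0,0,0,0,0]

```text
t: 23.32
ee_pos: [603.7, -20.8, 160.5]
orientation: [-35.2, 90.0, -121.9]
force: [-0.1, -6.0, 0.7]
width: -0.003
```

>>> servo_tool:
  deltas:
    - [0,0,0,0,0.4,0,0]
    - [0,0,0,0,0,0,0]

```text
t: 23.48
ee_pos: [603.6, -20.3, 160.5]
orientation: [-44.6, 90.0, -131.3]
force: [-1.4, -5.1, 0.7]
width: -0.001
```

>>> servo_tool:
  deltas:
    - [0,0,0,0,0.4,0,0]
    - [0,0,0,0,0,0,0]

```text
t: 23.65
ee_pos: [603.6, -19.8, 160.6]
orientation: [-49.1, 90.0, -135.8]
force: [-1.0, -4.8, 1.5]
width: 0.002
```

>>> servo_tool:
  deltas:
    - [0,0,0,0,0.4,0,0]
    - [0,0,0,0,0,0,0]

```text
t: 23.82
ee_pos: [603.6, -19.4, 160.5]
orientation: [-58.7, 90.0, -145.4]
force: [-1.5, -5.2, 1.8]
width: 0.001
```

>>> servo_tool:
  deltas:
    - [0,0,0,0,0.4,0,0]
    - [0,0,0,0,0,0,0]

```text
t: 23.98
ee_pos: [603.6, -18.9, 160.6]
orientation: [-67.2, 90.0, -153.9]
force: [-1.9, -4.6, 2.0]
width: -0.001
```

```bash
python3 - <<'E'
from h import *
from workcell import *
p=capture("scene");cv2.imwrite("pics/s9.png",cv2.resize(p["img"][120:270,240:440],(800,600),interpolation=cv2.INTER_CUBIC))
s=read_state();print(s["ee_pos"],s["force"],s["torque"],s["t"])
E
```

```text
[603.59566658 -18.9058972  160.52472882] [-1.6617027  -4.34946485  1.74940627] [-0.74638645  0.37398291  0.07204857] 24.0333
```

View pics/s9.png

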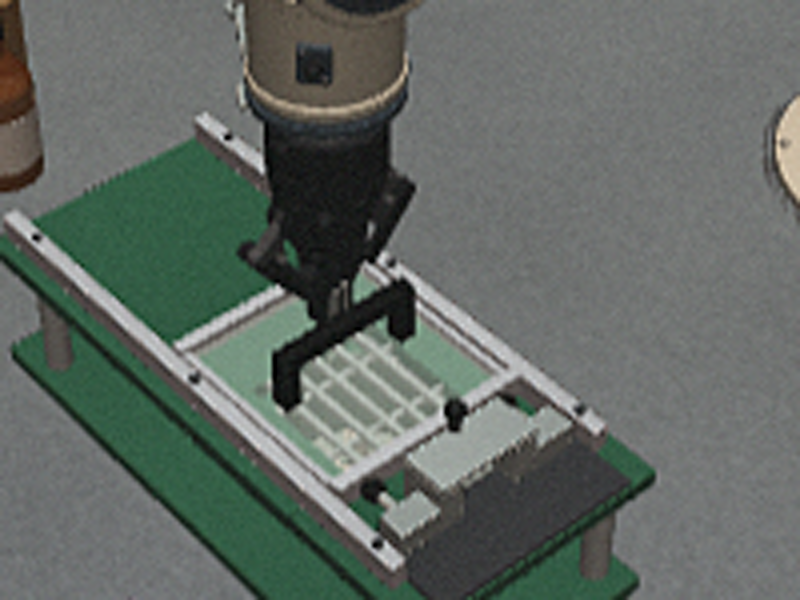

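>>> servo_tool:
  deltas:
    - [0,0,0,0,0.4,0,0]
    - [0,0,0,0,0,0,0]

```text
t: 24.2
ee_pos: [603.6, -18.4, 160.5]
orientation: [-93.9, 90.0, 179.5]
force: [-1.7, -3.3, 1.7]
width: 0.002
```

>>> servo_tool:
  deltas:
    - [0,0,0,0,0.4,0,0]
    - [0,0,0,0,0,0,0]

```text
t: 24.37
ee_pos: [603.8, -17.9, 160.5]
orientation: [-127.0, 90.0, 146.3]
force: [-2.4, -3.5, 0.7]
width: -0.003
```

>>> servo_tool:
  deltas:
    - [0,0,0,0,0.4,0,0]
    - [0,0,0,0,0,0,0]

```text
t: 24.53
ee_pos: [603.8, -17.5, 160.5]
orientation: [-107.6, 90.0, 165.7]
force: [-2.1, -2.7, 0.4]
width: -0.001
```

```bash
python3 - <<'E'
from h import *
from workcell import *
from scipy.spatial.transform import Rotation as R
p=capture("scene");cv2.imwrite("pics/s10.png",cv2.resize(p["img"][170:250,290:397],(800,600),interpolation=cv2.INTER_CUBIC))
s=read_state();print(s["ee_pos"],s["force"],s["torque"],s["t"]);print(R.from_euler("xyz",s["orientation"],degrees=True).as_matrix().round(4))
W=cloud(p);X=W[(W[...,2]>173)&(W[...,2]<184)&(abs(W[...,0]-603)<62)&(abs(W[...,0]-603)>15)&(W[...,1]>-25)&(W[...,1]<50)]
print(cv2.minAreaRect(X[:,:2].astype(np.float32)),np.median(X,0))
p2=capture("top");cv2.imwrite("pics/t10.png",cv2.resize(p2["img"][110:250,230:430],(800,560),interpolation=cv2.INTER_CUBIC))
E
```

```text
[603.77698618 -17.51482877 160.51173129] [-1.89798018 -3.79165649 -0.07365871] [-0.45320172  0.27373023  0.0714743 ] 24.5833
[[-2.000e-04  9.983e-01  5.800e-02]
 [ 1.000e-04  5.800e-02 -9.983e-01]
 [-1.000e+00 -2.000e-04 -1.000e-04]]
((606.0657348632812, 0.35625267028808594), (110.95569610595703, 21.92503547668457), 3.6848134994506836) [621.45976154   4.40657299 179.02103129]
```

View pics/s10.png

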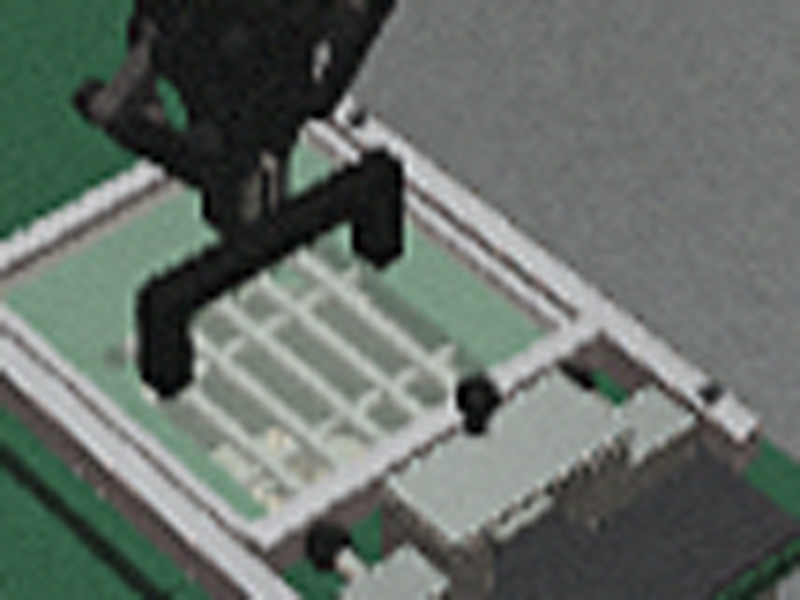

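View pics/t10.png

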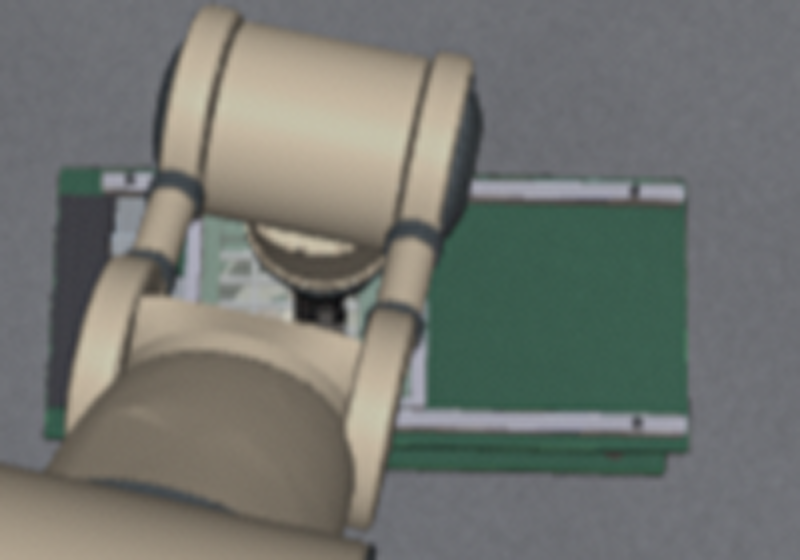

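>>> servo_tool:
  deltas:
    - [0,0,0,0,0.4,0,0]
    - [0,0,0,0,0,0,0]

```text
t: 24.8
ee_pos: [603.8, -17.2, 160.6]
orientation: [-80.0, 90.0, -166.7]
force: [-2.2, -3.0, -0.9]
width: 0.002
```

>>> servo_tool:
  deltas:
    - [0,0,0,0,0.4,0,0]
    - [0,0,0,0,0,0,0]

```text
t: 24.97
ee_pos: [603.8, -16.7, 160.5]
orientation: [-138.7, 90.0, 134.6]
force: [-1.8, -1.9, -1.0]
width: -0.001
```

>>> servo_tool:
  deltas:
    - [0,0,0,0,0.4,0,0]
    - [0,0,0,0,0,0,0]

```text
t: 25.13
ee_pos: [603.9, -16.2, 160.6]
orientation: [140.5, 90.0, 53.9]
force: [-0.6, -2.3, -0.5]
width: -0.001
```

>>> servo_tool:
  deltas:
    - [0,0,0,0,0.4,0,0]
    - [0,0,0,0,0,0,0]

```text
t: 25.3
ee_pos: [604.0, -15.7, 160.6]
orientation: [119.7, 90.0, 33.0]
force: [-0.5, -0.6, -0.1]
width: 0.0
```

>>> servo_tool:
  deltas:
    - [0,0,0,0,0.4,0,0]
    - [0,0,0,0,0.4,0,0]
    - [0,0,0,0,0,0,0]

```text
t: 25.55
ee_pos: [604.0, -15.4, 160.6]
orientation: [30.6, 90.0, -56.1]
force: [-0.5, -4.9, -1.1]
width: -0.001
```

>>> servo_tool:
  deltas:
    - [0,0,0,0,0.4,0,0]
    - [0,0,0,0,0.4,0,0]
    - [0,0,0,0,0,0,0]

```text
t: 25.8
ee_pos: [604.0, -14.7, 160.7]
orientation: [23.1, 90.0, -63.6]
force: [-1.1, -4.6, -0.5]
width: 0.001
```

```bash
python3 - <<'E'
from h import *
from workcell import *
p=capture("scene");cv2.imwrite("pics/s11.png",cv2.resize(p["img"][170:250,290:397],(800,600),interpolation=cv2.INTER_CUBIC))
s=read_state();print(s["ee_pos"],s["force"],s["torque"],s["t"])
W=cloud(p);X=W[(W[...,2]>173)&(W[...,2]<184)&(abs(W[...,0]-603)<62)&(abs(W[...,0]-603)>15)&(W[...,1]>-25)&(W[...,1]<50)]
print(cv2.minAreaRect(X[:,:2].astype(np.float32)),np.median(X,0))
E
```

```text
[603.98322054 -14.73965742 160.63527751] [-0.70869479 -4.93127814  0.47466725] [-0.83397411  0.14186254  0.0477831 ] 25.85
((606.358154296875, -2.6569385528564453), (110.86467742919922, 32.08698272705078), 4.6469879150390625) [622.08301944   7.58376531 179.0783692 ]
```

View pics/s11.png

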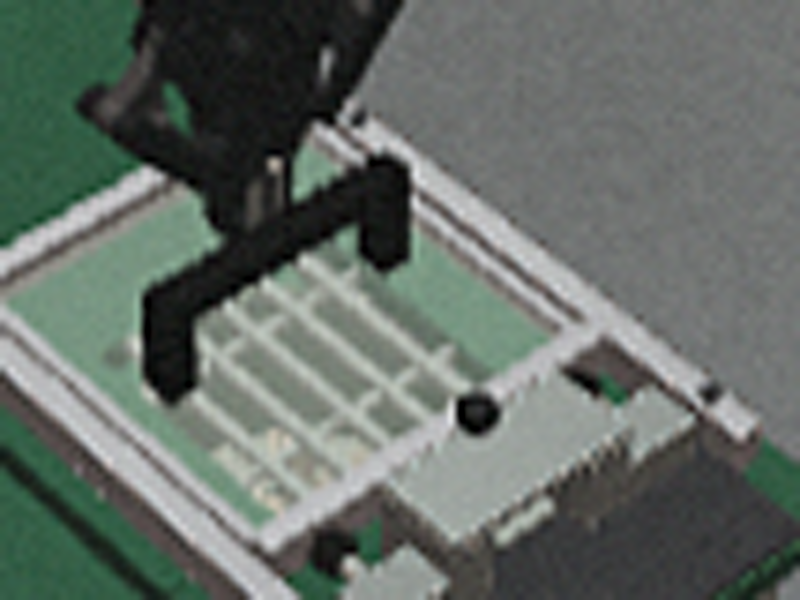

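The plunger knob has dropped flush, from (477,385) in the previous picture to (477,410) now, and the force fell to about 0.6 N before rising again to about 5 N. That fits a click at y of about -16. Now I'll back off gently and see whether the guard stays.

>>> servo_tool:
  deltas:
    - [0,0,0,0,-0.5,0,0]
    - [0,0,0,0,-0.5,0,0]
    - [0,0,0,0,-1,0,0]
    - [0,0,0,0,-1,0,0]
    - [0,0,0,0.1,-2,0,0]
    - [0,0,0,0.1,-3,0,0]
    - [0,0,0,0.2,-4,0,0]
    - [0,0,0,0.3,-5,0,0]
    - [0,0,0,0.3,-5,0,0]
    - [0,0,0,0.3,-5,0,0]

```text
t: 26.68
ee_pos: [605.2, -42.0, 160.6]
orientation: [80.5, 90.0, -6.2]
force: [-0.3, -0.2, 0.0]
width: 0.0
```

```bash
python3 - <<'E'
from h import *
from workcell import *
p=capture("scene");cv2.imwrite("pics/s12.png",cv2.resize(p["img"][170:250,290:397],(800,600),interpolation=cv2.INTER_CUBIC))
s=read_state();print(s["ee_pos"],s["force"],s["torque"],s["t"])
W=cloud(p);X=W[(W[...,2]>173)&(W[...,2]<184)&(abs(W[...,0]-603)<62)&(abs(W[...,0]-603)>15)&(W[...,1]>-25)&(W[...,1]<50)]
print(cv2.minAreaRect(X[:,:2].astype(np.float32)),np.median(X,0))
E
```

```text
[605.33194015 -42.84312756 160.59838315] [ 0.30209821 -0.52302806  0.85575998] [-0.04347073 -0.02586614  0.00038438] 26.7333
((604.5853271484375, 5.1585187911987305), (108.60102081298828, 17.231210708618164), 2.998154878616333) [621.25842142   6.66554561 179.47055004]
```

View pics/s12.png

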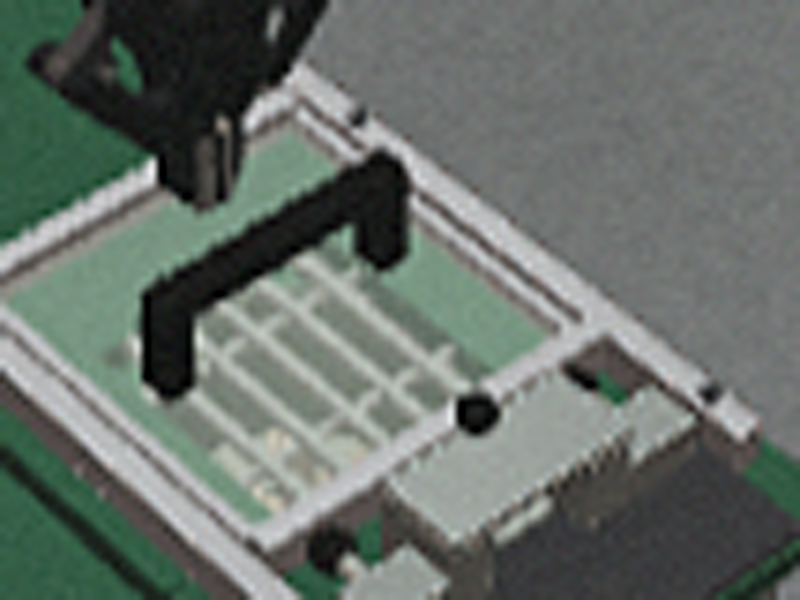

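With the fingers clear the guard stayed, moving back about 1 mm, and the knob is still down. Rising clear for a final check.

>>> servo_tool:
  deltas:
    - [0,0,0,0,-3,10,0]
    - [0,0,0,0,-5,20,0]
    - [0,0,0,0,-10,25,0]
    - [0,0,0,0,-10,25,0]
    - [0,0,0,0,-10,20,0]
    - [0,0,0,0,-5,10,0]
    - [0,0,0,0,0,0,0]
    - [0,0,0,0,0,0,0]
    - [0,0,0,0,0,0,0]
    - [0,0,0,0,0,0,0]

```text
t: 27.57
ee_pos: [604.5, -83.7, 269.1]
orientation: [-109.6, 89.9, 163.8]
force: [0.0, 0.8, 0.3]
width: -0.003
```

```bash
python3 - <<'E'
from h import *
from workcell import *
p=capture("scene");cv2.imwrite("pics/s13.png",p["img"])
s=read_state();print(s["ee_pos"],s["force"],s["t"])
W=cloud(p);X=W[(W[...,2]>173)&(W[...,2]<184)&(abs(W[...,0]-603)<62)&(abs(W[...,0]-603)>15)&(W[...,1]>-25)&(W[...,1]<50)]
print(cv2.minAreaRect(X[:,:2].astype(np.float32)),np.median(X,0))
E
```

```text
[604.65824983 -83.77355585 269.31178358] [ 0.34121971  0.63907502 -0.04691668] 27.6167
((605.8090209960938, 4.426061630249023), (110.45458984375, 17.61370086669922), 2.770832061767578) [622.94938861   7.06618183 179.24024274]
```

View pics/s13.png

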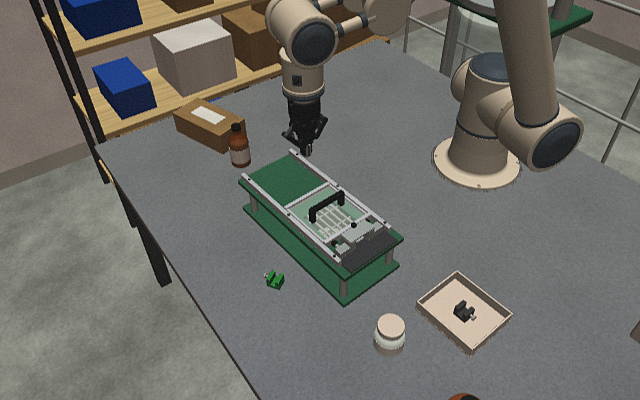

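The guard is shut over the grid, with the handle at about (207,326). The dark clamp is in the tray at (311,465), and the arm is clear.

```bash
python3 -c "
from workcell import *
print(job_done())"
```

```text
the job is handed in; nothing more can be done
None
```

The job is done and handed in at about 28 s of the 72 s allowed. The dark steel clamp head is in the white tray, and the guard is shut over the grid and latched.

- **Clamp:** I lifted it off the grid and set it down upright near the middle of the tray. The final picture shows it there.
- **Guard:** I pushed the handle with shut fingers, taking 0.4 to 0.7 mm steps over the last stretch. The highest push I read was about 11 N, against the 22 N limit. Forces were only read between steps, so a brief peak could have been missed.
- **Click:** The force did not drop all at once. It rose to 11 N, fell off over about 8 mm to 0.6 N, then rose to about 5 N. The clearest sign of the click was the plunger knob dropping down in the picture.
- **Let go:** After I backed the fingers off, the handle settled back about 1 mm and stayed there for the second or so I watched. An unlatched guard would have sprung back about 18 mm.
- **Left alone:** I did not touch the bottle, jar, spanner or the green look-alike. The bottle, jar and look-alike show where they were in the final picture. The arm hides the spanner there, but it was in place in an earlier picture taken just before I pushed the guard.

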